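Cover the sample vessels

TASK

Close the four open vessels on the bench: lay each steel cover on the vessel it was made for, the small round cover on the small beaker, the large round one on the large beaker, the square one on the square dish and the oblong one on the oblong dish. Each cover must end flat and centred on its vessel, grip up, the square and oblong ones in line with the sides of their dishes, and be let go. Leave the vessels standing where they are, and do not push the petri dish or the tape roll about.

Things in the scene. Friction and masses are not known exactly. Their poses are not given: they have to be found in the camera images.
- cover_small_center (a point): small round cover: flat steel disc 72 mm in diameter and 5 mm thick with a black upright round knob in the middle, 20 mm in diameter, from 5 to 36 mm above the underside; this point is on its vertical axis, 18 mm above its underside (half-way up the whole cover), inside the black grip. It lies on the worktop with the grip up. Loose, about 0.1 kg.
- cover_large_center (a point): large round cover: flat steel disc 92 mm in diameter and 5 mm thick with a black upright round knob in the middle, 20 mm in diameter, from 5 to 36 mm above the underside; this point is on its vertical axis, 18 mm above its underside (half-way up the whole cover), inside the black grip. It lies on the worktop with the grip up. Loose, about 0.1 kg.
- cover_square_center (a point): square cover: flat steel plate 90 x 90 mm, 5 mm thick, with a black upright bar grip in the middle, 14 mm thick along the cover's x, 44 mm long along its y, from 5 to 36 mm above the underside; this point is on its vertical axis, 18 mm above its underside (half-way up the whole cover), inside the black grip. It lies on the worktop with the grip up. Loose, about 0.1 kg.
- cover_oblong_center (a point): oblong cover: flat steel plate 74 mm along its x and 114 mm along its y, 5 mm thick, with a black upright bar grip in the middle, 14 mm thick along the cover's x, 44 mm long along its y, from 5 to 36 mm above the underside; this point is on its vertical axis, 18 mm above its underside (half-way up the whole cover), inside the black grip. It lies on the worktop with the grip up. Loose, about 0.1 kg.
- beaker_small: small open clear glass beaker, rim 58 mm in diameter, 60 mm high, standing upright, about 0.2 kg. Loose; origin at the centre of its underside, z up.
- beaker_large: large open clear glass beaker, rim 74 mm in diameter, 80 mm high, standing upright, about 0.25 kg. Loose; origin at the centre of its underside, z up.
- dish_square: square open white porcelain dish, 72 x 72 mm outside, 50 mm high, walls 4 mm, about 0.3 kg; x and y along its sides. Loose; origin at the centre of its underside, z up.
- dish_oblong: oblong open white porcelain dish, 56 mm along its x and 96 mm along its y outside, 50 mm high, walls 4 mm, about 0.3 kg. Loose; origin at the centre of its underside, z up.
- petri_dish: bystander: closed clear petri dish, a disc 68 mm in diameter and 14 mm high, without knob, lying among the work; loose, origin under its centre
- tape: bystander: flat-lying yellow roll of label tape, 60 mm in diameter, 19 mm high; loose, origin under its centre
Not all that is in view belongs to the job. What is shaped like the part that bears cover_small_center but blue or orange is not meant.

How it is judged:
At the end, for the whole second after the job is handed in: Each cover rests on its own vessel: its centre within 12 mm of the vessel's axis, its underside within 5 mm of rim height, cover and vessel level within 0.08 rad; the square and oblong covers within 0.2 rad of their dish's sides (the square one any way round); all at rest (horizontal distance between cover_small_center and beaker_small below 0.012 m and z of cover_small_center in the frame of beaker_small between 0.073 and 0.083 m and angle between each of cover_small_center, beaker_small, cover_large_center, beaker_large, cover_square_center, dish_square, cover_oblong_center, dish_oblong's own z axis and vertical below 0.08 rad and linear speed of each of cover_small, beaker_small, cover_large, beaker_large, cover_square, dish_square, cover_oblong, dish_oblong below 0.02 m/s and horizontal distance between cover_large_center and beaker_large below 0.012 m and z of cover_large_center in the frame of beaker_large between 0.093 and 0.103 m and horizontal distance between cover_square_center and dish_square below 0.012 m and z of cover_square_center in the frame of dish_square between 0.063 and 0.073 m and horizontal distance between cover_oblong_center and dish_oblong below 0.012 m and z of cover_oblong_center in the frame of dish_oblong between 0.063 and 0.073 m and (angle between the x axis of cover_square_center and the x axis of dish_square, either way round below 0.2 rad or angle between the x axis of cover_square_center and the y axis of dish_square, either way round below 0.2 rad) and angle between the y axis of cover_oblong_center and the y axis of dish_oblong, either way round below 0.2 rad); the robot touches nothing.
It fails at once if a vessel is shoved more than 40 mm (distance of any of beaker_small, beaker_large, dish_square, dish_oblong from where it was at the start of the episode above 0.04 m).
It fails at once if a vessel is tipped (angle between any of beaker_small, beaker_large, dish_square, dish_oblong's own z axis and vertical above 0.35 rad).
It fails at once if the petri dish or the tape roll is moved more than 25 mm (distance of any of petri_dish, tape from where it was at the start of the episode above 0.025 m).
It also fails if it takes over 102 s, if anything falls off the work surface, if the arm or the gripper's body presses on something with over 40 N, if the wrist force passes 120 N, or if a joint passes its speed limit or range.

ROBOT

A 6-joint arm with a two-finger parallel gripper is mounted at the origin on a cart in front of the work surface, level with it; the furniture and walls round the work are solid. World frame = base frame: x ahead of the robot, y to its left, z up, the work surface at z = 0. Lengths are in m, angles in rad, forces in N, time in s.
With the tool pointing down it reaches from about 0.3 to 0.825 m from the base axis. Payload 5.4 kg.
Tool frame: the origin (TCP) lies midway between the tips of the shut fingers; the grasp point (between the pads) lies 19 mm behind it; z points along the fingers, y is the line along which they close (so a half turn about z gives the same grasp; the last joint's range is limited). The gripper opens to 92 mm and grips with 3 to 60 N. Pads are 20 mm wide; open, the fingers measure 128 mm over their backs; the gripper's body (75 mm by 189 mm) begins 69 mm behind the grasp point.
Start: joints at [1.005, 0.158, 1.597, -0, 1.386, -0.21], TCP at [0.2, 0.539, 0.215] pointing down, gripper open.
Joint ranges: [-2.91, 2.91], [-0.94, 2.29], [0.18, 2.7], [-1.29, 4.43], [0.17, 2.64], [-3, 3]. Speed limits (rad/s): [2.57, 2.57, 3.14, 3.14, 3.14, 3.14].

INTERFACE

Orientations are given as a unit quaternion [x, y, z, w].
In Python, from cell import env gives the robot as it stands.
- The arm moves only by the tool move_arm, never from a script. Its argument "motion" is a list that holds one entry, the list of rows, each a list of 5 numbers: the shift along the tool's x, y, z in mm, then the turn about the tool's z in rad, then the closure in counts, from 0 (fully open) to 255 (shut). In form: [[[x, y, z, spin, jaw], ...]]. A call has exactly 10 rows; each row shifts and turns the commanded pose from where the row before left it, along the tool's axes as they then stand; what a row does not reach is not made up. A row lasts 1/8 s, in which the tool goes at most 62.5 mm and 10.7 degrees, less where a joint would pass 70% of its speed; a pose out of reach is approached as far as the arm can. A call is refused whole if a number of a shift passes 62.5 or a number of a turn 0.188, either way. A call with a gripper value outside its range is refused whole. The fingers move at their own pace and stop on an object; "newtons" is the grip in N (left out, the last holds). Time passes only in rows, so rows that do not move let the fingers close, or fill a call up. It gives the time, the measured TCP pose, the force, the opening and the grip force at its end, in the units of the state.
- env.observe(): the state, without advancing time (a new reading comes with each control period).
- env.camera(name): name is "scene" or "side" or "wrist"; returns a dict with "img" (384x512x3 uint8, red, green, blue), "z_map" (384x512 float32, m along the optical axis (not along the pixel's ray), 0 where there is no reading), "mtx" (3x3 intrinsics, pixels), "xyz" and "orientation" of the camera in the world; the wrist camera has in their place "T_tool_cam" (4x4, takes a point from camera to tool coordinates, whose origin is the TCP and whose axes are the flange's). Camera axes: x right, y down, z forward; pixel columns grow to the right and rows downward; lengths in m; the calibration is good to about 2 mm. The wrist camera is an equidistant fisheye: a pixel r from the principal point sees the ray r / f radians off the axis. A picture is of the moment at which its call begins: read the wrist's pose just before it.
- env.hand_in(): hands the job in; it is judged then, once.
Trained networks look in a picture, given as the dict that the camera call returned (one of the last four; its "shot" number tells which), for a name from the list of things; names that differ only in an ending like _2 or _b are one class to them, and where a whole thing is asked for, a point or a joint stands for the part that bears it (a point fixed in the world has none). Each returns a list of dicts, best first, with "score" (0 to 1); they miss things now and then, are a little off and sometimes report something else, mostly with a low value. They report only what shows in the picture. A call takes as long as a camera call. They do not tell look-alikes from the thing itself.
- env.cut_out(picture, query): "mask" (384x512 bool, what is visible of it) and "pixel" ([row, column] in pixels, amid what is visible of it).
The state is a dict: "time_s": time; "joint_positions": joint angles; "qd": joint speeds; "tau": joint torques, N m; "tool_pos": TCP position; "tcp_rot": TCP orientation; "wrist_force": force on the tool from outside, world axes, zero at the start; "wrist_torque": the same for the moment, N m; "opening": finger opening in m; "gripper_force": force on a finger pad.
Only numpy, scipy, OpenCV 4.12 (cv2) and the standard library are available. Lean on these libraries where they do the work, as an engineer would, in place of code of your own. Each camera call takes 0.05 s, during which the arm holds its last target. There are 200 camera calls.

## Working session

There is one attempt and no reset: what is moved stays moved. The work goes in short steps, Python scripts to look and compute and a tool call to move; the robot and the scene stay as the last step left them, time stands still between calls to the robot, and variables do not carry over. Pictures are saved under pics/ and viewed, at most 14 in all, crops included, and the job is handed in when it is done.

Besides the shell and the picture viewer there is one more tool, called after "Emit:" by a JSON object that holds its "name" and its "arguments", one argument or row to a line. move_arm: Moves the arm, as the interface text tells. Its arguments: {"type":"object","properties":{"motion":{"type":"array"},"newtons":{"type":"number"}},"required":["motion"]}

```bash
mkdir -p pics; ls; cat > h.py <<'E'
import numpy as np, cv2
from scipy.spatial.transform import Rotation as R
from cell import env
def world(p):
    """world xyz per pixel for static camera"""
    z=p["z_map"]; K=p["mtx"]; v,u=np.mgrid[:z.shape[0],:z.shape[1]]
    c=np.stack([(u-K[0,2])/K[0,0]*z,(v-K[1,2])/K[1,1]*z,z],-1)
    return c@R.from_quat(p["orientation"]).as_matrix().T+np.array(p["xyz"])
def save(n,img): cv2.imwrite(f"pics/{n}.png",img[:,:,::-1])
E
python3 - <<'E'
from h import *
print(env.observe())
for n in("scene","side"):
    p=env.camera(n); save(n,cv2.resize(p["img"],(800,600))); print(n,p["xyz"],p["orientation"],p["mtx"].tolist())
    W=world(p)
    for q in["cover_small_center","cover_large_center","cover_square_center","cover_oblong_center","beaker_small","beaker_large","dish_square","dish_oblong","petri_dish","tape"]:
        for d in env.cut_out(p,q)[:3]:
            m=d["mask"]&(p["z_map"]>0); w=W[m]
            if len(w)==0: print(q,'empty');continue
            print(q,round(d["score"],2),np.round(d["pixel"]),m.sum(),"med",np.round(np.median(w,0),3),"lo",np.round(np.percentile(w,3,axis=0),3),"hi",np.round(np.percentile(w,97,axis=0),3))
p=env.camera("wrist"); save("wrist0",p["img"]); print(p["mtx"],p["T_tool_cam"])
E
```

```text
pics
{'time_s': 0.0, 'joint_positions': array([ 1.00490658e+00,  1.59041678e-01,  1.59817250e+00, -2.63707171e-05,
        1.38618213e+00, -2.10126444e-01]), 'qd': array([-0.0011118 ,  0.00181152,  0.00043424,  0.00090775, -0.00071992,
        0.00098898]), 'tau': array([ 2.08348072e-03, -3.85560036e+01, -3.22111344e+01,  7.05295522e-02,
        3.77226050e-02, -1.44758715e-04]), 'tool_pos': array([0.19999   , 0.53846198, 0.21365297]), 'tcp_rot': array([ 1.76942584e-01,  9.84220762e-01, -8.39689358e-04, -3.29205049e-04]), 'wrist_force': array([ 0.70980222, -0.45154982,  0.21284924]), 'wrist_torque': array([ 0.00961259, -0.04002103,  0.04775345]), 'gripper_force': 0.0, 'opening': 0.09196043337068095}
scene [-0.39397907 -0.52762539  0.82367677] [ 0.76253438 -0.45086586  0.23812192 -0.39819498] [[361.1470038138844, 0.0, 251.32419226392133], [0.0, 361.1470038138844, 190.94686961076403], [0.0, 0.0, 1.0]]
cover_small_center 0.63 [209. 179.] 217 med [0.4   0.199 0.006] lo [0.371 0.172 0.001] hi [0.437 0.236 0.035]
cover_small_center 0.56 [183. 260.] 173 med [0.701 0.025 0.006] lo [ 0.673 -0
[... 2800 characters left out ...]
ong 0.68 [157. 217.] 665 med [ 0.457 -0.097  0.051] lo [ 0.405 -0.128  0.008] hi [ 0.475 -0.065  0.079]
tape 0.67 [175. 312.] 251 med [0.537 0.201 0.016] lo [0.506 0.173 0.001] hi [0.559 0.226 0.022]
tape 0.19 [220. 209.] 766 med [ 0.658 -0.131  0.005] lo [ 0.604 -0.175 -0.   ] hi [ 0.696 -0.086  0.035]
[[297.31863964   0.         257.30509258]
 [  0.         297.31863964 193.16578123]
 [  0.           0.           1.        ]] [[ 9.22016000e-04 -9.61888481e-01 -2.73440486e-01  7.68876330e-02]
 [ 9.99999479e-01  1.00651734e-03 -1.68745735e-04 -5.03830581e-04]
 [ 4.37537169e-04 -2.73440188e-01  9.61888909e-01 -1.70529750e-01]
 [ 0.00000000e+00  0.00000000e+00  0.00000000e+00  1.00000000e+00]]
```

View pics/side.png

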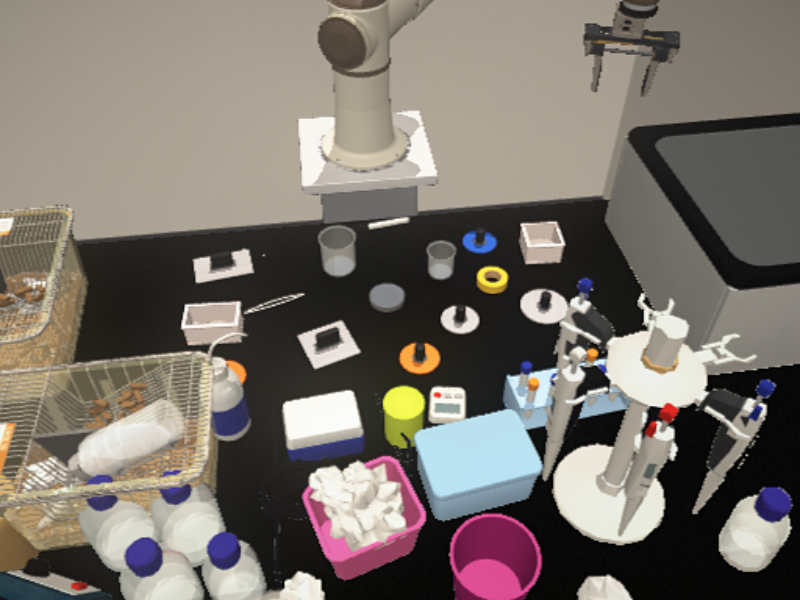

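View pics/scene.png

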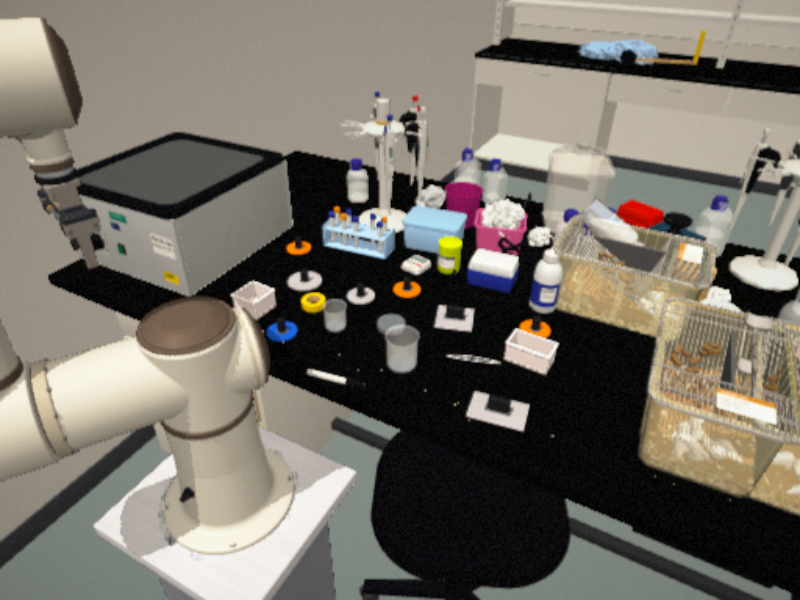

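The covers are black-knobbed steel in `side.png`:
- small round at (460,318)
- large round at (544,305)
- square at (330,343)
- oblong at (222,265)

The blue one at (480,240) and the orange ones at (420,357) and (235,372) are look-alikes. Next I'll fit the poses from both clouds and check the choice in a close crop.

```bash
cat > fit.py <<'E'
from h import *
P=[env.camera(n) for n in("scene","side")]
C=np.concatenate([world(p)[p["z_map"]>0] for p in P]); Rgb=np.concatenate([p["img"][p["z_map"]>0] for p in P])
src=np.concatenate([np.full((p["z_map"]>0).sum(),i) for i,p in enumerate(P)])
def near(c,r,lo,hi,s=None):
    m=(np.hypot(*(C[:,:2]-c).T)<r)&(C[:,2]>lo)&(C[:,2]<hi)
    if s is not None:m&=src==s
    return C[m]
def rect(w):
    (x,y),(a,b),t=cv2.minAreaRect((w[:,:2]*1000).astype(np.float32)); 
    if a>b: a,b,t=b,a,t+90   # t: direction of short side
    return np.round([x,y,a,b,(t+90)%180-90],1)
if __name__=="__main__":
    for n,c,top,r in [("c_small",(.625,.117),.036,.03),("c_large",(.61,.285),.036,.03),("c_sq",(.65,-.132),.036,.04),("c_ob",(.41,-.332),.036,.04),
      ("b_small",(.484,.105),.06,.045),("b_large",(.44,-.096),.08,.055),("d_sq",(.45,.32),.05,.065),("d_ob",(.59,-.338),.05,.075)]:
        for s in(0,1,None):
            w=near(c,r,top-.008 if n[0]=="c" else top-.006,top+.006,s)
            if len(w)>4: print(n,s,len(w),rect(w), "z",np.round(np.median(w[:,2]),3))
        if n in("c_sq","c_ob"):
            w=near(c,.075,.0025,.009,1); print("  plate",rect(w))
        if n in("c_small","c_large"):
            w=near(c,.055,.003,.009,1); print("  plate",rect(w))
    H=np.zeros((600,640,3),np.uint8); Z=np.zeros((600,640))
    px=((C[:,0]-.25)/.6*540).astype(int); py=((.5-C[:,1])*600/1.0).astype(int)
    ok=(px>=0)&(px<640)&(py>=0)&(py<600)&(C[:,2]<.5)
    o=np.argsort(C[:,2]); o=o[ok[o]]
    H[py[o],px[o]]=Rgb[o]; Z[py[o],px[o]]=C[o,2]
    # coarse height table, 5cm cells, max height in cm
    print("cols y=.45..-.45, rows x=.30..")
    for x in np.arange(.30,.86,.05):
        print("%.2f"%x,[int(100*np.max(C[(abs(C[:,0]-x)<.025)&(abs(C[:,1]-y)<.025)&(C[:,2]<.6)][:,2],initial=-.01)) for y in np.arange(.45,-.46,-.05)])
    c=P[1]["img"][170:240,185:385]; save("crop",cv2.resize(c,(800,280),interpolation=cv2.INTER_CUBIC))
E
python3 fit.py
```

```text
c_small 0 15 [620.3 118.2  12.1  15.6 -58.6] z 0.035
c_small 1 37 [621.7 118.5  17.6  19.1 -26.2] z 0.033
c_small None 52 [621.6 118.3  17.6  19.5 -26.2] z 0.034
  plate [628.3 119.7  85.6  96.9 -29.2]
c_large 0 14 [6.065e+02 2.869e+02 1.140e+01 1.660e+01 6.000e-01] z 0.034
c_large 1 31 [609.4 285.7  18.1  20.9  56. ] z 0.034
c_large None 45 [609.2 285.9  18.4  20.9  52.7] z 0.034
  plate [607.9 283.3  95.6  95.9  52.4]
c_sq 0 38 [ 647.3 -133.1   15.8   41.7   19.1] z 0.034
c_sq 1 73 [ 650.2 -131.3   18.5   43.2   19.9] z 0.034
c_sq None 111 [ 649.3 -131.6   20.5   43.2   19.1] z 0.034
  plate [ 649.3 -129.3  136.8  145.   -48.1]
c_ob 0 63 [ 406.1 -331.3   15.7   41.    10.1] z 0.035
c_ob 1 56 [ 4.092e+02 -3.308e+02  1.880e+01  4.040e+01  2.000e-01] z 0.034
c_ob None 119 [ 408.4 -331.2   20.5   41.4    0.9] z 0.034
  plate [ 407.3 -335.7  137.7  138.3   64.8]
b_small 0 54 [486.2 106.5  55.9  56.1  67.1] z 0.058
b_small 1 72 [482.3 105.7  54.9  59.5  56.5] z 0.058
b_small None 126 [483.8 106.1  57.8  60.   69.3] z 0.058
b_large 0 77 [442.4 -94.8  70.2  71.9 -30.4] z 0.078
b_large 1 83
[... 532 characters left out ...]
, 0, 0, 0, 0, 0, 1, 1, 1, 0, 0, 0, 0, 0, 0, 0, 0]
0.40 [9, 0, 5, 5, 0, 4, 1, 0, 0, 0, 7, 8, 8, 0, 0, 4, 3, 0, 0]
0.45 [23, 0, 5, 5, 0, 1, 6, 6, 0, 0, 8, 8, 8, 0, 0, 0, 1, 0, 0]
0.50 [21, 0, 5, 5, 1, 2, 6, 6, 0, 1, 1, 8, 0, 0, 0, 0, 0, 0, 0]
0.55 [0, 0, 0, 0, 2, 2, 2, 0, 0, 1, 1, 0, 0, 0, 1, 5, 5, 5, 0]
0.60 [0, 0, 0, 3, 1, 0, 3, 3, 0, 1, 1, 1, 0, 0, 0, 5, 5, 5, 0]
0.65 [0, 0, 0, 0, 1, 0, 3, 3, 0, 0, 0, 3, 4, 0, 0, 2, 0, 0, 0]
0.70 [0, 0, 0, 0, 0, 0, 0, 0, 3, 4, 0, 0, 1, 0, 0, 3, 3, 0, 0]
0.75 [0, 3, 0, 0, 0, 0, 0, 0, 1, 0, 0, 0, 1, 1, 0, 11, 0, 0, 0]
0.80 [0, 0, 10, 10, 10, 11, 8, 2, 2, 7, 5, 7, 7, 7, 20, 20, 17, 17, 17]
0.85 [0, 0, 10, 10, 10, 11, 11, 2, 2, 8, 8, 7, 7, 7, 0, 17, 17, 16, 15]
```

View pics/crop.png

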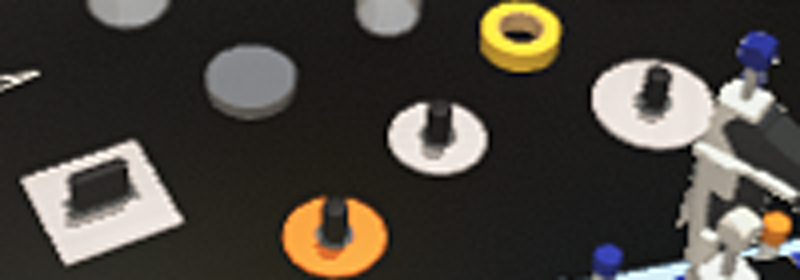

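The crop confirms it: bare steel small cover at (438,140), large at (655,105), square at (100,200), with the orange look-alike at (335,235). The petri dish (250,80) and tape (520,35) are clear of the reaches. Setting out.

Emit:
{"name": "move_arm", "arguments": {
  "motion": [
    [[-17.4, -46.9, 0, 0, 0], [-17.4, -46.9, 0, 0, 0], [-17.4, -46.9, 0, 0, 0], [-17.4, -46.9, 0, 0, 60], [-17.4, -46.9, 0, 0, 140], [0, 0, 0, 0.186, 140], [0, 0, 0, 0.186, 140], [0, 0, 0, 0.186, 140], [0, 0, 0, 0.186, 140], [0, 0, 0, 0.186, 140]]
  ],
  "newtons": 20
}}

```text
time_s: 2.5
tool_pos: [0.2002, 0.2889, 0.2147]
tcp_rot: [0.602, 0.799, 0.0, 0.0]
wrist_force: [0.3, -0.6, 0.1]
opening: 0.0413
gripper_force: 0.0
```

```bash
cat > st.py <<'E'
from h import *
import sys
# state: position mm, phi (direction of tool y, deg), and optional shift to a target x y z phi given at phi=target axes
s=env.observe(); r=R.from_quat(s["tcp_rot"]).as_matrix(); p=s["tool_pos"]*1000
phi=np.degrees(np.arctan2(r[1,1],r[0,1]))
print("t",round(s["time_s"],2),"pos",np.round(p,1),"phi",round(phi,2),"tilt",np.round(r[:2,2],4),"open",np.round(s["opening"]*1000,1),"F",np.round(s["wrist_force"],1),round(s["gripper_force"],1))
if len(sys.argv)>3:
    t=np.array(list(map(float,sys.argv[1:4]))); d=t-p
    print("tool shift now",np.round(r.T@d,1))
    if len(sys.argv)>4: print("spin",round(np.radians(phi-float(sys.argv[4])),3))
E
python3 st.py 621 118 120 0; python3 - <<'E'
from fit import *
p=P[1]; W=world(p)
for q in("cover_square_center","cover_oblong_center"):
    d=env.cut_out(p,q)[0]; m=d["mask"]&(p["z_map"]>0); w=W[m]; print(q,rect(w[(w[:,2]<.009)&(w[:,2]>.002)]))
E
```

```text
t 2.5 pos [200.2 288.9 214.7] phi 15.98 tilt [0.0003 0.0003] open 41.3 F [ 0.3 -0.6  0.1] 0.0
tool shift now [-280.1  357.5   94.8]
spin 0.279
cover_square_center [ 649.4 -131.6   89.3   94.2  -72.2]
cover_oblong_center [ 409.8 -329.5   78.4  116.     7.4]
```

Emit:
{"name": "move_arm", "arguments": {
  "motion": [
    [[0, 0, 0, 0.14, 140], [0, 0, 0, 0.139, 140], [-21.4, 52.6, 0, 0, 140], [-21.4, 52.6, 0, 0, 140], [-21.4, 52.6, 0, 0, 140], [-21.4, 52.6, 0, 0, 140], [-21.4, 52.6, 0, 0, 140], [-21.4, 52.6, 10, 0, 140], [-21.4, 52.6, 20, 0, 140], [-21.4, 52.6, 30, 0, 140]]
  ]
}}

```text
time_s: 3.95
tool_pos: [0.6232, 0.1198, 0.1556]
tcp_rot: [0.704, 0.71, 0.001, 0.001]
wrist_force: [0.0, 0.6, 0.7]
opening: 0.0417
gripper_force: 0.0
```

```bash
cat > w.py <<'E'
from h import *
import sys
# wrist look: find knob top (z 28..40 mm) / rim points in the world near a target.  args: name x y lo hi r [mm]
s=env.observe(); p=env.camera("wrist"); save(sys.argv[1],p["img"])
z=p["z_map"]; K=p["mtx"]; v,u=np.mgrid[:z.shape[0],:z.shape[1]]
a=(u-K[0,2])/K[0,0]; b=(v-K[1,2])/K[1,1]; th=np.hypot(a,b); ok=(z>0)&(th<1.4)
k=np.tan(th)/np.maximum(th,1e-9); c=np.stack([a*k*z,b*k*z,z],-1)[ok]
T=p["T_tool_cam"]; c=c@T[:3,:3].T+T[:3,3]
w=(R.from_quat(s["tcp_rot"]).apply(c)+s["tool_pos"])*1000
x,y,lo,hi,r=map(float,sys.argv[2:7])
m=(np.hypot(w[:,0]-x,w[:,1]-y)<r)&(w[:,2]>lo)&(w[:,2]<hi); q=w[m]
print(len(q))
if len(q)>5:
    (cx,cy),(A,B),t=cv2.minAreaRect(q[:,:2].astype(np.float32))
    if A>B:A,B,t=B,A,t+90
    print("centre",round(cx,1),round(cy,1),"size",round(A,1),round(B,1),"short dir",round((t+90)%180-90,1),"z",round(np.median(q[:,2]),1))
E
python3 w.py w1 621 118 27 42 28; python3 st.py 621 118 60 0
```

```text
310
centre 622.2 119.8 size 18.4 18.8 short dir 0.5 z 36.1
t 4.0 pos [624.5 116.2 146.7] phi 0.32 tilt [-0.0059 -0.0017] open 41.6 F [-2.3 -3.2 -4.1] 0.0
tool shift now [ 2.  -3.  86.7]
spin 0.006
```

View pics/w1.png

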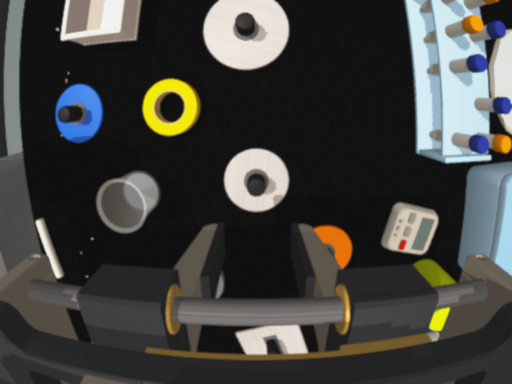

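The wrist view shows the bare steel small cover at (256,183), straight ahead of the fingers. I'll descend and grip.

Emit:
{"name": "move_arm", "arguments": {
  "motion": [
    [[0, 0, 30, 0, 140], [0, 0, 40, 0, 140], [0, 0, 35, 0, 140], [0, 0, 20, 0, 140], [0, 0, 12, 0, 140], [0, 0, 6, 0, 140], [0, 0, 0, 0, 140], [0, 0, 0, 0, 255], [0, 0, 0, 0, 255], [0, 0, 0, 0, 255]]
  ],
  "newtons": 25
}}

```text
time_s: 5.25
tool_pos: [0.6212, 0.1208, 0.0132]
tcp_rot: [0.705, 0.709, 0.001, 0.001]
wrist_force: [-0.1, 0.2, 2.1]
opening: 0.0194
gripper_force: 25.0
```

```bash
python3 st.py 484 106 110 0
```

```text
t 5.25 pos [621.2 120.8  13.2] phi 0.35 tilt [0.0014 0.    ] open 19.4 F [-0.1  0.2  2.1] 25.0
tool shift now [ -13.9 -137.2  -97. ]
spin 0.006
```

Emit:
{"name": "move_arm", "arguments": {
  "motion": [
    [[0, 0, -20, 0, 255], [0, 0, -45, 0, 255], [0, 0, -45, 0, 255], [-2, -20, 0, 0, 255], [-3, -35, 0, 0, 255], [-4, -40, 0, 0, 255], [-3, -30, 0, 0, 255], [-2, -12, 0, 0, 255], [0, 0, 0, 0, 255], [0, 0, 0, 0, 255]]
  ]
}}

```text
time_s: 6.5
tool_pos: [0.4849, 0.1058, 0.123]
tcp_rot: [0.705, 0.709, 0.001, 0.001]
wrist_force: [0.0, 0.7, -0.0]
opening: 0.0192
gripper_force: 25.0
```

```bash
python3 w.py w2 484 106 53 66 42; python3 st.py 484 106 73.2 0
```

```text
239
centre 484.2 128.4 size 12.4 46.5 short dir -88.5 z 59.3
t 6.55 pos [484.8 105.9 122.8] phi 0.33 tilt [0.0011 0.    ] open 18.9 F [ 0.5  0.3 -0.4] 25.0
tool shift now [ 0.1 -0.9 49.6]
spin 0.006
```

View pics/w2.png

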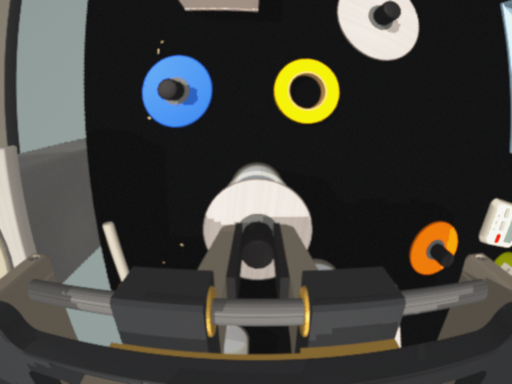

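The cover hangs level at (257,225) and the beaker rim peeps out centred behind it at (257,172). The measured centre agrees within 1 mm. Lowering and releasing.

Emit:
{"name": "move_arm", "arguments": {
  "motion": [
    [[0, 0, 15, 0, 255], [0, 0, 18, 0, 255], [0, 0, 10, 0, 255], [0, 0, 6, 0, 255], [0, 0, 0, 0, 255], [0, 0, 0, 0, 140], [0, 0, 0, 0, 140], [0, 0, -15, 0, 140], [0, 0, -45, 0, 140], [0, 0, -45, 0, 140]]
  ]
}}

```text
time_s: 7.8
tool_pos: [0.4836, 0.1059, 0.1806]
tcp_rot: [0.705, 0.709, 0.0, 0.0]
wrist_force: [-0.0, -0.6, 1.0]
opening: 0.0417
gripper_force: 0.0
```

```bash
python3 w.py w3 484 106 88 102 25; python3 st.py 609 286 100 0
```

```text
383
centre 484.4 104.8 size 18.2 19.1 short dir 0.9 z 96.1
t 7.85 pos [487.6 106.  187.7] phi 0.36 tilt [ 0.0119 -0.0002] open 41.5 F [3.1 1.2 4.3] 0.0
tool shift now [179.3 121.5  89. ]
spin 0.006
```

The small cover sits at knob top 96 mm, centred within about 1 mm. Next is the large one.

Emit:
{"name": "move_arm", "arguments": {
  "motion": [
    [[20, 14, 0, 0, 140], [35, 24, 0, 0, 140], [40, 28, 0, 0, 140], [40, 28, 0, 0, 140], [30, 21, 10, 0, 140], [15, 10, 20, 0, 140], [0, 0, 20, 0, 140], [0, 0, 10, 0, 140], [0, 0, 0, 0, 140], [0, 0, 0, 0, 140]]
  ]
}}

```text
time_s: 9.1
tool_pos: [0.608, 0.2863, 0.1196]
tcp_rot: [0.705, 0.709, 0.001, 0.0]
wrist_force: [-0.3, -0.3, -0.5]
opening: 0.0413
gripper_force: 0.0
```

```bash
python3 w.py w4 609 286 27 42 28; python3 st.py 609 286 13 0
```

```text
388
centre 609.7 287.7 size 18.2 19.5 short dir -0.3 z 36.1
t 9.15 pos [608.2 286.4 119.8] phi 0.32 tilt [0.0019 0.0005] open 41.6 F [ 1.3  0.3 -0.2] 0.0
tool shift now [ -0.5   0.6 106.8]
spin 0.006
```

Emit:
{"name": "move_arm", "arguments": {
  "motion": [
    [[0, 1, 20, 0, 140], [0, 0, 35, 0, 140], [0, 0, 30, 0, 140], [0, 0, 15, 0, 140], [0, 0, 6, 0, 140], [0, 0, 0, 0, 140], [0, 0, 0, 0, 255], [0, 0, 0, 0, 255], [0, 0, 0, 0, 255], [0, 0, -15, 0, 255]]
  ]
}}

```text
time_s: 10.4
tool_pos: [0.6073, 0.2863, 0.0265]
tcp_rot: [0.705, 0.709, -0.001, -0.001]
wrist_force: [-0.3, 0.3, -0.5]
opening: 0.019
gripper_force: 25.0
```

```bash
python3 st.py 441 -96 145 0
```

```text
t 10.4 pos [607.3 286.3  26.5] phi 0.34 tilt [-0.0031 -0.0009] open 19.0 F [-0.3  0.3 -0.5] 25.0
tool shift now [-381.4 -168.9 -117.6]
spin 0.006
```

Emit:
{"name": "move_arm", "arguments": {
  "motion": [
    [[0, 0, -30, 0, 255], [0, 0, -45, 0, 255], [0, 0, -45, 0, 255], [-20, -9, 0, 0, 255], [-40, -18, 0, 0, 255], [-50, -22, 0, 0, 255], [-50, -22, 0, 0, 255], [-50, -22, 0, 0, 255], [-50, -22, 0, 0, 255], [-50, -22, 0, 0, 255]]
  ]
}}

```text
time_s: 11.65
tool_pos: [0.4727, -0.0256, 0.1483]
tcp_rot: [0.705, 0.709, 0.0, 0.001]
wrist_force: [1.0, -0.3, -1.0]
opening: 0.0192
gripper_force: 25.0
```

Emit:
{"name": "move_arm", "arguments": {
  "motion": [
    [[-40, -18, 0, 0, 255], [-20, -9, 0, 0, 255], [-10, -4, 0, 0, 255], [0, 0, 0, 0, 255], [0, 0, 0, 0, 255], [0, 0, 0, 0, 255], [0, 0, 0, 0, 255], [0, 0, 0, 0, 255], [0, 0, 0, 0, 255], [0, 0, 0, 0, 255]]
  ]
}}

```text
time_s: 12.9
tool_pos: [0.4429, -0.0943, 0.1474]
tcp_rot: [0.705, 0.709, 0.0, -0.0]
wrist_force: [0.2, 0.6, -1.5]
opening: 0.0194
gripper_force: 25.0
```

```bash
python3 w.py w5 441 -96 73 86 46; python3 st.py 440.5 -96 94 0
```

```text
0
t 12.95 pos [442.8 -94.3 147.4] phi 0.34 tilt [-0.0001  0.0001] open 18.5 F [-0.3  0.2 -0.5] 25.0
tool shift now [-1.7 -2.4 53.4]
spin 0.006
```

Emit:
{"name": "move_arm", "arguments": {
  "motion": [
    [[-1.7, -2, 15, 0, 255], [0, 0, 20, 0, 255], [0, 0, 12, 0, 255], [0, 0, 6, 0, 255], [0, 0, 0, 0, 255], [0, 0, 0, 0, 140], [0, 0, 0, 0, 140], [0, 0, -15, 0, 140], [0, 0, -45, 0, 140], [0, 0, -30, 0, 140]]
  ]
}}

```text
time_s: 14.2
tool_pos: [0.4417, -0.0965, 0.1876]
tcp_rot: [0.705, 0.709, 0.001, 0.002]
wrist_force: [-0.7, 0.5, 0.9]
opening: 0.0415
gripper_force: 0.0
```

```bash
python3 w.py w6 441 -96 108 122 25; python3 st.py 649 -132 100 18.5
```

```text
420
centre 441.3 -95.1 size 18.2 19.1 short dir -0.6 z 116.1
t 14.25 pos [443.8 -97.4 191.6] phi 0.36 tilt [ 0.0088 -0.0046] open 41.4 F [ 1.3 -0.5  2.3] 0.0
tool shift now [-35.4 204.2  93.5]
spin -0.317
```

Knob top is at 116 mm and centred. Next is the square cover.

Emit:
{"name": "move_arm", "arguments": {
  "motion": [
    [[-3, 18, 0, 0, 140], [-6, 35, 0, 0, 140], [-8, 45, 0, 0, 140], [-8, 45, 0, 0, 140], [-7, 40, 5, 0, 140], [-4, 25, 20, -0.1, 140], [0, 0, 25, -0.11, 140], [0, 0, 10, -0.107, 140], [0, 0, 0, 0, 140], [0, 0, 0, 0, 140]]
  ]
}}

```text
time_s: 15.5
tool_pos: [0.6496, -0.131, 0.1256]
tcp_rot: [0.585, 0.811, 0.0, 0.001]
wrist_force: [0.6, 0.3, 0.2]
opening: 0.0415
gripper_force: 0.0
```

```bash
python3 w.py w7 649 -132 27 42 40; python3 st.py 649 -132 13 18.5
```

```text
683
centre 650.1 -130.5 size 13.2 42.9 short dir 18.8 z 35.9
t 15.55 pos [ 649.7 -131.   125.7] phi 18.42 tilt [ 0.0019 -0.0007] open 41.7 F [ 0.8  0.4 -0.3] 0.0
tool shift now [ -0.5  -1.2 112.7]
spin -0.001
```

View pics/w7.png

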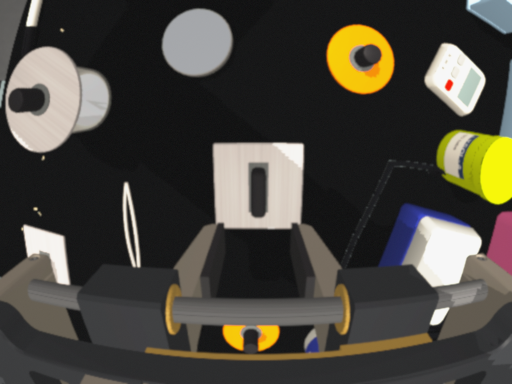

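The square cover, at (258,187), is squared up with the fingers, and the large beaker at (45,100) is covered. Gripping.

Emit:
{"name": "move_arm", "arguments": {
  "motion": [
    [[0, 0, 20, 0, 140], [0, 0, 35, 0, 140], [0, 0, 32, 0, 140], [0, 0, 18, 0, 140], [0, 0, 7, 0, 140], [0, 0, 0, 0, 140], [0, 0, 0, 0, 255], [0, 0, 0, 0, 255], [0, 0, 0, 0, 255], [0, 0, 0, 0, 255]]
  ]
}}

```text
time_s: 16.8
tool_pos: [0.6496, -0.1309, 0.0131]
tcp_rot: [0.584, 0.812, 0.0, 0.001]
wrist_force: [-0.3, 0.2, 3.0]
opening: 0.0141
gripper_force: 25.0
```

Emit:
{"name": "move_arm", "arguments": {
  "motion": [
    [[0, 0, -20, 0, 255], [0, 0, -45, 0, 255], [0, 0, -45, 0, 255], [0, 0, -40, 0.1, 255], [0, 0, 0, 0.15, 255], [0, 0, 0, 0.14, 255], [0, 0, 0, 0, 255], [0, 0, 0, 0, 255], [0, 0, 0, 0, 255], [0, 0, 0, 0, 255]]
  ]
}}

```text
time_s: 18.05
tool_pos: [0.649, -0.1308, 0.1624]
tcp_rot: [0.73, 0.683, -0.0, -0.0]
wrist_force: [0.4, 0.6, -1.6]
opening: 0.0134
gripper_force: 25.0
```

```bash
python3 st.py 450.5 322 163 -4.2
```

```text
t 18.05 pos [ 649.  -130.8  162.4] phi -3.8 tilt [-0.0002  0.    ] open 13.4 F [ 0.4  0.6 -1.6] 25.0
tool shift now [ 438.6 -228.1   -0.6]
spin 0.007
```

Emit:
{"name": "move_arm", "arguments": {
  "motion": [
    [[20, -10, 0, 0, 255], [40, -21, 0, 0, 255], [48, -25, 0, 0, 255], [50, -26, 0, 0, 255], [50, -26, 0, 0, 255], [50, -26, 0, 0, 255], [50, -26, 0, 0, 255], [50, -26, 0, 0, 255], [40, -21, 0, 0, 255], [25, -13, 0, 0.007, 255]]
  ]
}}

```text
time_s: 19.3
tool_pos: [0.4567, 0.3079, 0.1626]
tcp_rot: [0.732, 0.681, 0.0, -0.0]
wrist_force: [0.1, 0.1, -1.0]
opening: 0.0138
gripper_force: 25.0
```

Emit:
{"name": "move_arm", "arguments": {
  "motion": [
    [[10, -5, 10, 0, 255], [5, -3, 20, 0, 255], [0, 0, 20, 0, 255], [0, 0, 0, 0, 255], [0, 0, 0, 0, 255], [0, 0, 0, 0, 255], [0, 0, 0, 0, 255], [0, 0, 0, 0, 255], [0, 0, 0, 0, 255], [0, 0, 0, 0, 255]]
  ]
}}

```text
time_s: 20.55
tool_pos: [0.451, 0.3216, 0.1124]
tcp_rot: [0.733, 0.68, 0.0, 0.0]
wrist_force: [0.2, 0.1, -1.6]
opening: 0.0139
gripper_force: 25.0
```

```bash
python3 st.py 450.5 322 63 -4.2; python3 w.py w8 450 322 43 56 60
```

```text
t 20.55 pos [451.  321.6 112.4] phi -4.24 tilt [ 0. -0.] open 13.9 F [ 0.2  0.1 -1.6] 25.0
tool shift now [ 0.4 -0.5 49.4]
spin -0.001
510
centre 452.4 359.4 size 4.1 76.6 short dir 86.2 z 49.6
```

View pics/w8.png

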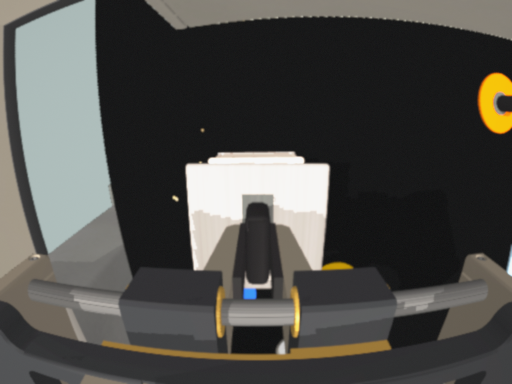

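The square cover (258,220) sits parallel over the dish, whose far rim shows centred at (257,157). Lowering.

Emit:
{"name": "move_arm", "arguments": {
  "motion": [
    [[1, 0, 15, 0, 255], [0, 0, 18, 0, 255], [0, 0, 10, 0, 255], [0, 0, 6, 0, 255], [0, 0, 0, 0, 255], [0, 0, 0, 0, 140], [0, 0, 0, 0, 140], [0, 0, -15, 0, 140], [0, 0, -45, 0, 140], [0, 0, -45, 0, 140]]
  ]
}}

```text
time_s: 21.85
tool_pos: [0.4511, 0.3225, 0.1706]
tcp_rot: [0.733, 0.68, 0.0, 0.0]
wrist_force: [0.0, 0.1, 0.2]
opening: 0.0414
gripper_force: 0.0
```

```bash
python3 w.py w9 450 322 78 92 40; python3 st.py 408 -331 175 8
```

```text
719
centre 451.5 322.9 size 13.8 42.9 short dir -3.8 z 85.9
t 21.9 pos [454.8 324.3 178.1] phi -4.23 tilt [0.0113 0.0049] open 41.4 F [3.  1.8 3.9] 0.0
tool shift now [-657.     1.6   -0.7]
spin -0.213
```

Emit:
{"name": "move_arm", "arguments": {
  "motion": [
    [[-25, 0, -10, 0, 140], [-45, 0, 0, 0, 140], [-50, 0, 0, 0, 140], [-50, 0, 0, 0, 140], [-50, 0, 0, 0, 140], [-50, 1, 0, 0, 140], [-50, 1, 0, 0, 140], [-50, 1, 0, 0, 140], [-50, 1, 0, 0, 140], [-50, 1, 0, 0, 140]]
  ]
}}

```text
time_s: 23.15
tool_pos: [0.4214, -0.1485, 0.1796]
tcp_rot: [0.733, 0.68, 0.0, 0.001]
wrist_force: [0.0, -0.5, 0.8]
opening: 0.0416
gripper_force: 0.0
```

Emit:
{"name": "move_arm", "arguments": {
  "motion": [
    [[-50, 0, 0, 0, 140], [-50, 0, 0, 0, 140], [-45, 0, 0, 0, 140], [-30, 0, 10, 0, 140], [-10, 0, 20, -0.1, 140], [0, 0, 20, -0.113, 140], [0, 0, 10, 0, 140], [0, 0, 0, 0, 140], [0, 0, 0, 0, 140], [0, 0, 0, 0, 140]]
  ]
}}

```text
time_s: 24.4
tool_pos: [0.4081, -0.3314, 0.1194]
tcp_rot: [0.656, 0.754, -0.0, 0.001]
wrist_force: [-0.6, 0.1, 0.1]
opening: 0.0411
gripper_force: 0.0
```

```bash
python3 w.py w10 408 -331 27 42 40; python3 st.py 408 -331 13 8
```

```text
733
centre 408.3 -331.0 size 13.8 44.1 short dir 8.3 z 35.9
t 24.45 pos [ 408.  -331.3  119.2] phi 7.95 tilt [ 0.0008 -0.0011] open 41.8 F [ 0.1 -0.1  0.6] 0.0
tool shift now [ 5.000e-01 -1.000e-01  1.062e+02]
spin -0.001
```

Emit:
{"name": "move_arm", "arguments": {
  "motion": [
    [[0, 0, 20, 0, 140], [0, 0, 35, 0, 140], [0, 0, 30, 0, 140], [0, 0, 15, 0, 140], [0, 0, 6, 0, 140], [0, 0, 0, 0, 140], [0, 0, 0, 0, 255], [0, 0, 0, 0, 255], [0, 0, 0, 0, 255], [0, 0, 0, 0, 255]]
  ]
}}

```text
time_s: 25.7
tool_pos: [0.4079, -0.3313, 0.0129]
tcp_rot: [0.656, 0.755, -0.0, 0.0]
wrist_force: [0.2, 0.6, 3.3]
opening: 0.014
gripper_force: 25.0
```

Emit:
{"name": "move_arm", "arguments": {
  "motion": [
    [[0, 0, -20, 0, 255], [0, 0, -45, 0, 255], [0, 0, -40, 0.094, 255], [0, 0, 0, 0.094, 255], [1, 25, 0, 0, 255], [1, 45, 0, 0, 255], [1, 50, 0, 0, 255], [0, 40, 0, 0, 255], [0, 22, 0, 0, 255], [0, 0, 0, 0, 255]]
  ]
}}

```text
time_s: 26.95
tool_pos: [0.5902, -0.3365, 0.1166]
tcp_rot: [0.724, 0.69, -0.0, -0.0]
wrist_force: [-0.6, -0.1, -0.4]
opening: 0.0136
gripper_force: 25.0
```

```bash
python3 w.py w11 590 -337 43 56 70; python3 st.py 590 -337 63 -2.8
```

```text
0
t 27.0 pos [ 589.3 -336.6  116.6] phi -2.77 tilt [-0.0013  0.0007] open 13.9 F [-0.  -0.5 -0.8] 25.0
tool shift now [-0.4  0.8 53.6]
spin 0.001
```

View pics/w11.png

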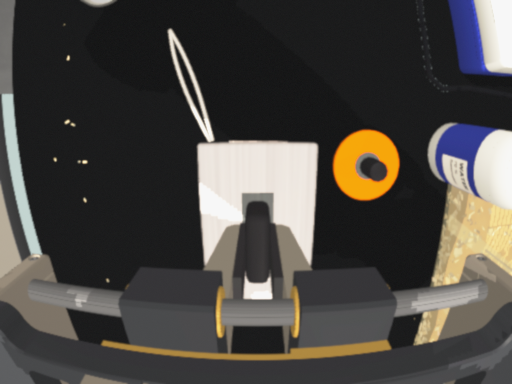

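The oblong cover at (258,200) hides the dish, with only its rim edge showing at (258,142) in line. Lowering and releasing.

Emit:
{"name": "move_arm", "arguments": {
  "motion": [
    [[0, 0.5, 15, 0, 255], [0, 0, 20, 0, 255], [0, 0, 12, 0, 255], [0, 0, 6, 0, 255], [0, 0, 0, 0, 255], [0, 0, 0, 0, 140], [0, 0, 0, 0, 140], [0, 0, -15, 0, 140], [0, 0, -45, 0, 140], [0, 0, -45, 0, 140]]
  ]
}}

```text
time_s: 28.25
tool_pos: [0.5902, -0.337, 0.1717]
tcp_rot: [0.724, 0.69, 0.0, 0.0]
wrist_force: [-0.1, -0.2, 1.5]
opening: 0.0415
gripper_force: 0.0
```

Emit:
{"name": "move_arm", "arguments": {
  "motion": [
    [[0, -20, -10, 0, 140], [0, -40, 0, 0, 140], [0, -50, 0, 0, 140], [0, -50, 0, 0, 140], [0, -40, 0, 0, 140], [0, -20, 0, 0, 140], [0, 0, 0, 0, 140], [0, 0, 0, 0, 140], [0, 0, 0, 0, 140], [0, 0, 0, 0, 140]]
  ]
}}

```text
time_s: 29.5
tool_pos: [0.3709, -0.3262, 0.1794]
tcp_rot: [0.724, 0.69, 0.0, -0.0]
wrist_force: [0.1, -0.2, 0.6]
opening: 0.0414
gripper_force: 0.0
```

```bash
python3 - <<'E'
from fit import *
for n,c,top,h in [("small",(.484,.105),.096,.06),("large",(.441,-.096),.116,.08),("sq",(.451,.322),.086,.05),("ob",(.590,-.337),.086,.05)]:
    for s in (0,1):
        w=near(c,.05,top-.008,top+.006,s); v=near(c,.035,h+.002,h+.008,s); b=near(c,.07,.012,h-.012,s)
        print(n,s,len(w),len(w)>4 and rect(w),"plate z",round(np.median(v[:,2]),4) if len(v) else None,"vessel",rect(b) if len(b)>4 else None)
save("end",cv2.resize(P[1]["img"][110:290,100:400],(800,480)))
print(env.observe()["tool_pos"],env.observe()["time_s"])
E
```

```text
small 0 23 [482.8 103.4  18.5  20.3 -50.9] plate z 0.0656 vessel [470.8  96.9  26.2  51.4  33.1]
small 1 32 [484.5 103.   15.1  23.4  80.6] plate z 0.0652 vessel [499.8 100.4  24.   50.8 -15.9]
large 0 27 [440.9 -96.4  16.4  18.4  69.1] plate z 0.0854 vessel [ 424.3 -105.2   35.6   67.4   28.6]
large 1 31 [441.4 -95.5  15.5  21.   86.6] plate z 0.0848 vessel [460.5 -98.5  36.5  66.8  -4. ]
sq 0 1 False plate z 0.0551 vessel [446.9 287.1  14.5  74.2  80.7]
sq 1 57 [450.4 319.4  20.4  42.   -1.9] plate z 0.0551 vessel [468.1 303.3  50.4  99.9 -46.4]
ob 0 52 [ 585.8 -336.5   16.7   42.4   -3. ] plate z 0.0554 vessel [ 564.6 -340.1   32.9  101.1   12.9]
ob 1 70 [ 590.7 -336.5   15.4   41.6   -7. ] plate z 0.0549 vessel [ 616.  -336.9   23.1   97.5    7.1]
[ 0.37066867 -0.32611101  0.17929598] 29.6
```

View pics/end.png

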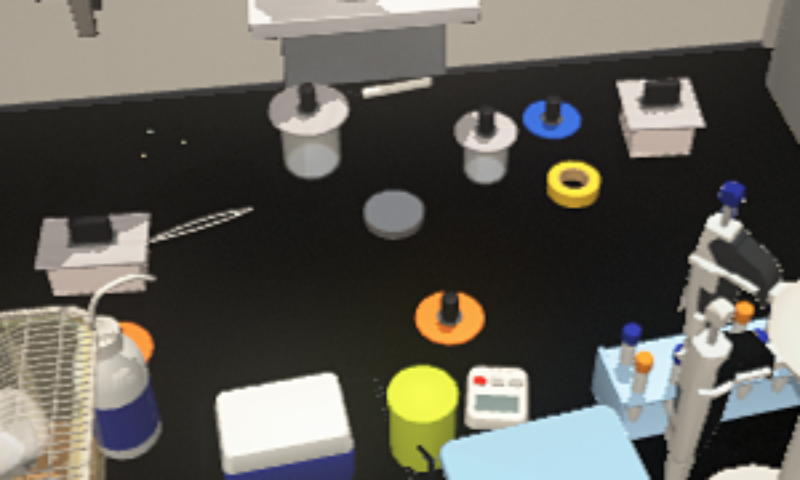

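All four covers sit flat and centred: large (308,107), small (486,130), square (660,102) and oblong (93,240). The petri dish (394,214) and tape (573,184) haven't moved. Handing in.

```bash
python3 -c "
from cell import env
print(env.hand_in())"
```

```text
the job is handed in; nothing more can be done
None
```

All four covers are on their own vessels and let go, and I handed the job in at about 30 s. My last camera check showed each one flat, centred and in line, with the petri dish and tape roll where they were; the hand-in gave no verdict.

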